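Stand the drained refill canister back and push its drip bucket under the tap

ROBOT

A 7-joint arm with a two-finger parallel gripper is mounted at the origin on the work surface. World frame = base frame: x ahead of the robot, y to its left, z up, the work surface at z = 0. Lengths are in m, angles in rad, forces in N, time in s.
With the tool pointing down it reaches from about 0.4 to 0.9 m from the base axis. Payload 5.6 kg.
Tool frame: the origin (TCP) lies between the finger pads; the fingertips stand 25 mm ahead of it and the grasp point (between the pads) lies 6 mm ahead of it (ctrl.tip_extent is the z of the fingertips in the tool frame, in m); z points along the fingers, y is the line along which they close (so a half turn about z gives the same grasp; the last joint's range is limited). The gripper opens to 92 mm and grips with 3 to 60 N. Pads are 20 mm wide; open, the fingers measure 128 mm over their backs; the gripper's body (75 mm by 189 mm) begins 69 mm behind the grasp point.
Start: joints at [1.126, 0.468, -0.012, 1.603, 0.006, 1.071, -0.056], TCP at [0.254, -0.598, 0.207] pointing down, gripper open.
Joint ranges: [-2.53, 2.53], [-0.31, 2.02], [-1.57, 1.55], [0.28, 2.44], [-1.29, 4.43], [0.15, 1.84], [-2.92, 2.92]. Speed limits (rad/s): [2.57, 2.57, 3.14, 3.14, 3.14, 3.14, 3.14].

INTERFACE

Orientations are given as a rotation vector (axis times angle).
In Python, from cell import ctrl gives the robot as it stands.
- The arm moves only by the shell command python3 -m pendant 'ROWS' [FORCE]. ROWS is JSON, a list of rows, each a list of 3 entries, a list of its own where there are three numbers: the shift along the tool's x, y, z in units of 30 mm (1.0 is 30 mm), then the turn, a rotation vector about the tool's x, y, z in units of 6 degrees (1.0 is 6 degrees), then the closure, from 0 (fully open) to 1 (shut). In form: [[[tx, ty, tz], [ax, ay, az], fingers], ...]. A call has exactly 10 rows; each row shifts and turns the commanded pose from where the row before left it, along the tool's axes as they then stand; what a row does not reach is not made up. A row lasts 1/10 s, in which the tool goes at most 50 mm and 8.59 degrees, less where a joint would pass 70% of its speed; a pose out of reach is approached as far as the arm can. A call is refused whole if a number of a shift passes 1 or a number of a turn 1, either way. A call with a gripper value outside its range is refused whole. The fingers move at their own pace and stop on an object; FORCE is the grip in N (left out, the last holds). Time passes only in rows, so rows that do not move let the fingers close, or fill a call up. It gives the time, the measured TCP pose, the force and the opening at its end, in the units of the state.
- ctrl.observe(): the state, without advancing time (a new reading comes with each control period).
- ctrl.get_image(name): name is "side" or "top"; returns a dict with "img" (480x640x3 uint8, red, green, blue), "fx", "fy", "cx", "cy" (pixels), "extrinsics" (4x4, takes a point from world to camera coordinates). Camera axes: x right, y down, z forward; pixel columns grow to the right and rows downward; lengths in m; the calibration is good to about 2 mm. A picture is of the moment at which its call begins. There is no depth.
- ctrl.sign_off(): hands the job in, once; it reports no verdict.
The state is a dict: "time_s": time; "q": joint angles; "joint_vel": joint speeds; "effort": joint torques, N m; "position": TCP position; "eef_rot": TCP orientation; "wrist_force": force on the tool from outside, world axes, zero at the start; "torque": the same for the moment, N m; "finger_gap": finger opening in m.
Only numpy, scipy, OpenCV 4.12 (cv2) and the standard library are available. Lean on these libraries where they do the work, as an engineer would, in place of code of your own. Each camera call takes 0.05 s, during which the arm holds its last target. There are 200 camera calls.

TASK

One of the two refill canisters has been left tipped forward on its stand: push it back with the fingers until it stands fully level again. Also push the drip bucket that stands out in front of it along the counter until it stands centred under that canister's tap. Only push: never grasp, lift or topple the bucket, and leave the other canister, its bucket and everything else where they are.

Things in the scene. Friction and masses are not known exactly. Their poses are not given: they have to be found in the camera images.
- station_a: White wooden stand block under the canister that is tipped forward: 170 mm deep (x), 150 wide (y), 100 tall, fixed to the counter; it may be the left or the right of two like stands. Origin: centre of its underside; own x points away from the robot (front face at x = -85 mm), turned by up to about 9 degrees.
- can_a (a joint): Tilt of the tipped canister (0.7 kg or so, in a steel tray) about a stiff level hinge along the stand's y at the tray's front: 0 = standing level on its stand, against a firm stop; starts 0.38 to 0.6 rad tipped towards the robot (stop at 0.62). It stays where it is left; roughly 2 to 8 N of push at its top edge moves it.
- can_a_hinge (a point): Point on that hinge axis at mid width, 108 mm above the counter. Axes as the stand's. Does not move with the canister.
- can_a_edge (a point): Middle of the tipped canister's top front edge (the side towards the robot), moving with it: 4 mm behind and 174 mm above the hinge when level. Canister: white jerrycan 130 mm deep, 116 wide, 170 tall, edges rounded 12 mm, flat front face below this edge; a 42 mm wide, 18 mm tall cap starts 13 mm behind the edge and a handle 26 to 34 mm tall lies further back.
- can_a_outlet (a point): Lower end (outlet) of the red tap on the tipped canister, moving with it: 70 mm in front of and 22 mm above the hinge when level, so 130 mm above the counter and 55 mm in front of the stand's front face. The tap body is 20 mm across and reaches 10 mm further forward; up to 50 mm above the outlet.
- bucket_a: The loose drip bucket to be pushed: open aluminium cup, 72 mm across the mouth, a little narrower at the foot, 58 mm tall, wall 3 mm, about 0.12 kg, standing in front of the tipped canister's stand. Origin: centre of its underside, z axis up.
- can_b (a joint): Tilt of the other, like canister on the other stand: 0 = level, and it stays so; leave it.
- bucket_b: The other drip bucket, same make (72 mm across the mouth, 58 mm tall), standing under the tap of the level canister; leave it. Origin: centre of its underside.
- tin: Flat round steel tin, 66 mm across, 28 mm tall, loose between the two stands; leave it. Origin: centre of its underside.
- jar: Glass jar with wooden cap, 80 mm across, 120 mm tall, loose between the stands further back; leave it. Origin: centre of its underside.
- amber: Amber bottle, 60 mm across, 170 mm tall, loose at the left; leave it. Origin: centre of its underside.
- white: White bottle, 64 mm across, 190 mm tall, loose at the right; leave it. Origin: centre of its underside.
- scoop: Spoon with a wooden handle lying flat at the far left of the counter; leave it.
- brush: Brush lying flat at the far right of the counter; leave it.
Not all that is in view belongs to the job. What is shaped like the bucket_a but brown or turquoise is not meant.

How it is judged:
At the end, for the whole second after the job is handed in: The tipped canister stands level (within 0.05 rad of its stop); the drip bucket stands upright on the counter, at rest, its centre within 25 mm horizontally of that canister's tap outlet; the other canister is still level (within 0.05 rad) (value of joint each of can_a, can_b below 0.05 rad and horizontal distance between bucket_a and can_a_outlet below 0.025 m and angle between bucket_a's own z axis and vertical below 0.1 rad and height (world z) of bucket_a below 0.006 m and linear speed of bucket_a below 0.02 m/s); the robot touches nothing.
It fails at once if the drip bucket is lifted off the counter (more than 12 mm) (height (world z) of bucket_a above 0.012 m).
It fails at once if the drip bucket is toppled (tilted more than 0.5 rad) (angle between bucket_a's own z axis and vertical above 0.5 rad).
It fails at once if the other canister is tipped (more than 0.1 rad) (value of joint can_b above 0.1 rad).
It fails at once if a bystander is moved more than 25 mm (distance of any of bucket_b, tin, jar, amber, white, scoop, brush from where it was at the start of the episode above 0.025 m).
It also fails if it takes over 51 s, if anything falls off the work surface, if the arm or the gripper's body presses on something with over 40 N, if the wrist force passes 120 N, or if a joint passes its speed limit or range.

## Working session

There is one attempt and no reset: what is moved stays moved. The work goes in short steps, Python scripts to look and compute and a shell command to move; the robot and the scene stay as the last step left them, time stands still between calls to the robot, and variables do not carry over. Pictures are saved under pics/ and viewed, on a budget of 10 in all, crops included, one or two more only if the job needs it, and the job is handed in when it is done.

```bash
mkdir -p pics; ls; python3 - <<'E'
from cell import ctrl
import cv2,numpy as np
for n in("side","top"):
    d=ctrl.get_image(n); cv2.imwrite(f"pics/{n}0.png",d["img"][:,:,::-1]); print(n,d["fx"],d["cx"],d["cy"],np.round(d["extrinsics"],4).tolist())
s=ctrl.observe();print(s["time_s"],s["position"],s["eef_rot"],s["finger_gap"],ctrl.tip_extent)
E
```

```text
pics
side 453.5381468023912 325.96246252928034 240.70029608370646 [[-0.8876, -0.4607, -0.0022, 0.5273], [-0.4355, 0.8405, -0.3223, 0.344], [0.1503, -0.2851, -0.9466, 1.248], [0.0, 0.0, 0.0, 1.0]]
top 445.91126833048594 317.40555972967604 236.64959125264724 [[0.0131, -0.9999, -0.01, -0.0214], [-0.9929, -0.0118, -0.1185, 0.6339], [0.1184, 0.0114, -0.9929, 1.1896], [0.0, 0.0, 0.0, 1.0]]
0.1 [ 0.25390718 -0.59777199  0.20595505] [-3.07694183e+00 -6.26471129e-01  6.97831015e-04] 0.09179666012547802 0.025
```

View pics/side0.png

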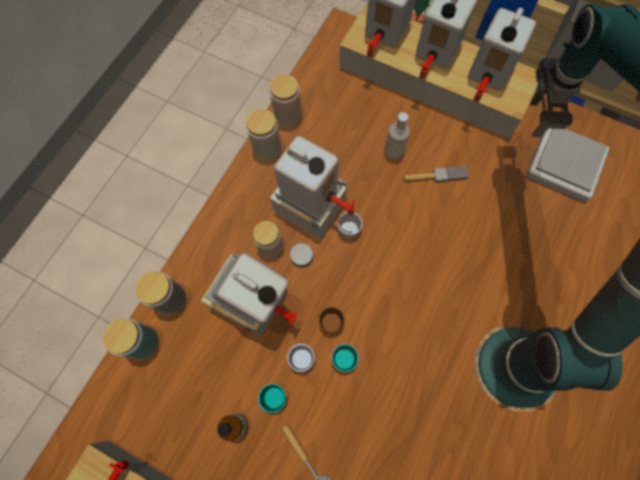

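View pics/top0.png

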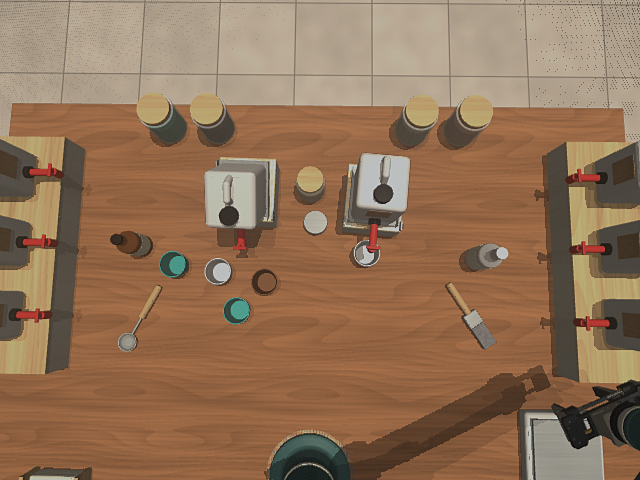

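The side view shows the tipped canister at about (250,290), its tap at (287,315), and the bare bucket at (301,358). In the top view it is the left canister (235,195), with its tap at (241,243) and bucket_a at (218,271). The brown cup (264,282) and the turquoise ones (173,264) and (237,310) are decoys. Next I'll look at a close crop and measure.

```bash
cat > h.py <<'E'
import numpy as np,cv2
from cell import ctrl
def ray(d,u,v):
    E=np.array(d["extrinsics"]);R,t=E[:3,:3],E[:3,3]
    r=R.T@np.array([(u-d["cx"])/d["fx"],(v-d["cy"])/d["fy"],1]);return -R.T@t,r/np.linalg.norm(r)
def plane(d,u,v,z):
    o,r=ray(d,u,v);return o+r*(z-o[2])/r[2]
def tri(d1,p1,d2,p2):
    A=np.zeros((3,3));b=np.zeros(3);L=[]
    for d,p in((d1,p1),(d2,p2)):
        o,r=ray(d,*p);M=np.eye(3)-np.outer(r,r);A+=M;b+=M@o;L.append((M,o))
    x=np.linalg.solve(A,b);return x,[float(np.linalg.norm(M@(x-o))) for M,o in L]
def proj(d,p):
    c=(np.array(d["extrinsics"])@np.append(p,1))[:3];return c[0]/c[2]*d["fx"]+d["cx"],c[1]/c[2]*d["fy"]+d["cy"]
E
python3 - <<'E'
from h import *
S=ctrl.get_image("side");T=ctrl.get_image("top")
def blobs(d,f,box,nm):
    x0,y0,x1,y1=box;i=d["img"][y0:y1,x0:x1];h=cv2.cvtColor(i,cv2.COLOR_RGB2HSV).astype(int)
    n,l,s,c=cv2.connectedComponentsWithStats(f(h).astype(np.uint8))
    out=[(s[k].tolist(),(c[k]+[x0,y0]).round(1).tolist()) for k in range(1,n) if s[k,4]>25]
    print(nm,[( [a[0]+x0,a[1]+y0]+a[2:],b) for a,b in out])
red=lambda h:((h[...,0]<6)|(h[...,0]>174))&(h[...,1]>170)&(h[...,2]>90)
dark=lambda h:h[...,2]<45
grey=lambda h:(h[...,1]<60)&(h[...,2]>100)
blobs(S,red,(260,290,310,335),"redS");blobs(T,red,(220,225,260,260),"redT")
blobs(S,dark,(250,280,285,308),"capS");blobs(T,dark,(215,200,245,232),"capT")
blobs(S,grey,(280,338,320,378),"buS");blobs(T,grey,(200,253,236,290),"buT")
blobs(T,red,(355,215,390,260),"redTb")
a=cv2.resize(T["img"][145:335,150:290],None,fx=4,fy=4,interpolation=2)[:600]
b=cv2.resize(S["img"][240:390,195:295+65][:, :],None,fx=4,fy=4,interpolation=2)
cv2.imwrite("pics/ct.png",cv2.resize(T["img"][145:295,150:350],None,fx=4,fy=4,interpolation=2)[:,:,::-1])
cv2.imwrite("pics/cs.png",cv2.resize(S["img"][240:390,190:390],None,fx=4,fy=4,interpolation=2)[:,:,::-1])
E
```

```text
redS [([275, 307, 22, 17, 153], [286.1, 314.3])]
redT [([233, 238, 13, 12, 88], [239.8, 244.3])]
capS [([259, 288, 16, 15, 186], [266.8, 294.8])]
capT []
buS [([287, 344, 28, 28, 525], [301.3, 358.5])]
buT [([205, 258, 26, 27, 380], [219.8, 271.4])]
redTb [([367, 224, 8, 26, 77], [370.9, 236.7]), ([374, 224, 4, 21, 48], [375.1, 234.0])]
```

View pics/ct.png

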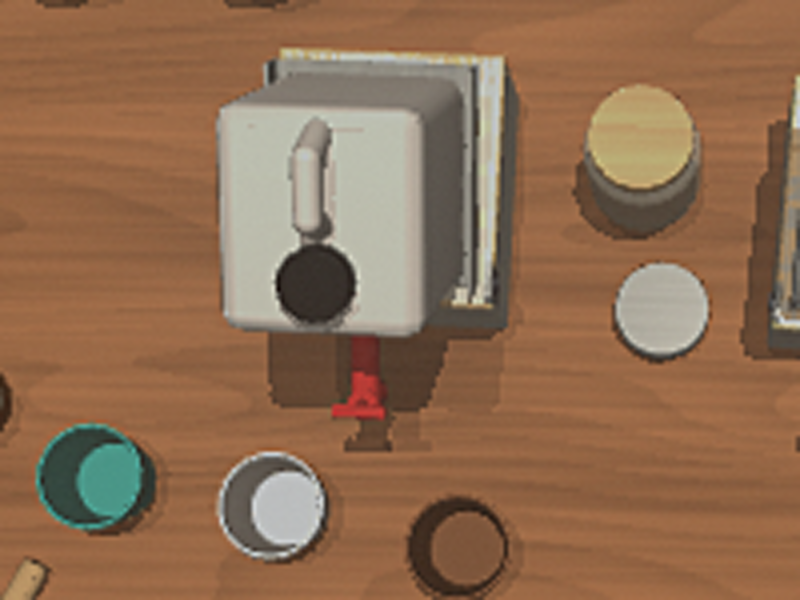

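View pics/cs.png

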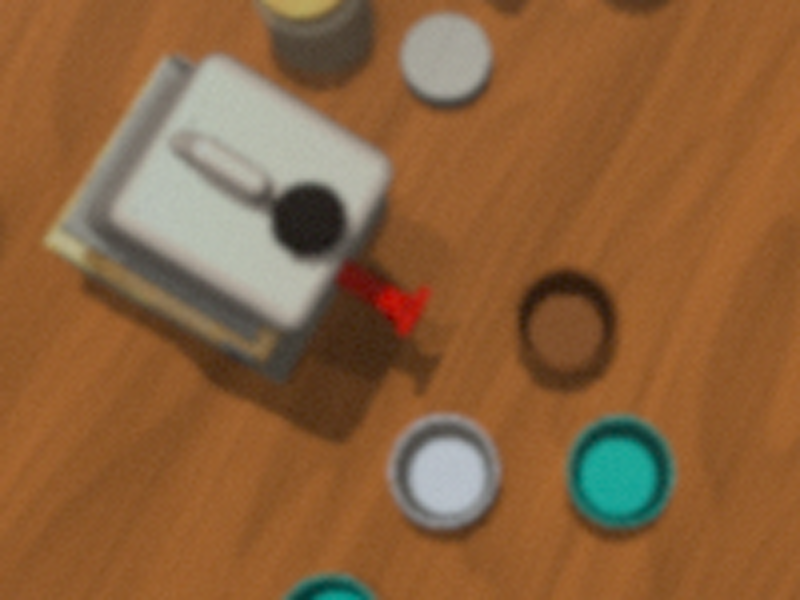

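The crops show the stand's top corners: in the top crop, back-right (504,57), front-right (494,305) and back-left (282,50); in the side crop, back-left (45,240) and front-left about (268,358). The bucket rim is centred at (272,506) in the top crop and (444,473) in the side crop, and the cap at (316,284) and (310,218).

```bash
python3 - <<'E'
from h import *
S=ctrl.get_image("side");T=ctrl.get_image("top")
t=lambda x,y:(150+x/4-.4,145+y/4-.4); s=lambda x,y:(190+x/4-.4,240+y/4-.4)
br=plane(T,*t(504,57),.1);fr=plane(T,*t(494,305),.1);bl=plane(T,*t(282,50),.1)
bl2=plane(S,*s(45,240),.1);fl2=plane(S,*s(268,358),.1)
for n,p in zip("br fr bl_vis bl fl".split(),(br,fr,bl,bl2,fl2)):print(n,p.round(4))
print("sizes",np.linalg.norm(br-fr),np.linalg.norm(bl2-fl2),np.linalg.norm(br-bl2),np.linalg.norm(fr-fl2))
ax=(br-fr)+(bl2-fl2);ly=(bl2-br)+(fl2-fr);
print("yaw",np.degrees([np.arctan2(ax[1],ax[0]),np.arctan2(-ly[0],ly[1])]))
yaw=(np.arctan2(ax[1],ax[0])+np.arctan2(-ly[0],ly[1]))/2
c=(br+fr+bl2+fl2)/4; X=np.array([np.cos(yaw),np.sin(yaw),0]);Y=np.array([-X[1],X[0],0])
print("c",c,"hinge",c-.07*X,"outlet_level",c-.14*X)
cap=tri(T,t(316,284),S,s(310,218));print("cap",cap, "rel hinge",(cap[0]-c+.07*X)@X,(cap[0]-c)@Y)
tap=tri(T,(240,244.5),S,(287,315));print("tap",tap,(tap[0]-c)@X,(tap[0]-c)@Y)
b=tri(T,t(272,506),S,s(444,473));print("bucket",b,plane(T,*t(272,506),.058),plane(S,*s(444,473),.058),"rel",(b[0]-c)@X,(b[0]-c)@Y)
for n,u in(("brown",(460,548)),("turq",(90,477))):
    p=plane(T,*t(*u),.058);print(n,p)
print("turq2",plane(T,237,310,.058),"tin",plane(T,*t(661,310),.028),"amber",plane(T,135,243,.08),"capB",plane(T,383,193,.29))
E
```

```text
br [0.8344 0.1002 0.1   ]
fr [0.667  0.1027 0.1   ]
bl_vis [0.8377 0.2488 0.1   ]
bl [0.8393 0.2506 0.1   ]
fl [0.6681 0.2495 0.1   ]
sizes 0.16742268010404446 0.17113557292798 0.15051074494874617 0.14684998813017175
yaw [-0.24465901 -1.14483433]
c [0.75221071 0.17574271 0.1       ] hinge [0.68221586 0.17659149 0.1       ] outlet_level [0.612221   0.17744026 0.1       ]
cap (array([0.64912767, 0.18033191, 0.2864197 ]), [0.0002559112405304058, 0.0002559112405302355]) rel hinge -0.033131107221195034 0.0033389486067001697
tap (array([0.60579522, 0.1831633 , 0.12976244]), [0.005208450918760801, 0.0052084509187608555]) -0.14649470847125878 0.005644701170921698
bucket (array([0.5364328 , 0.25807315, 0.03793449]), [0.00041946132595637185, 0.0004194613259566828]) [0.53524208 0.25329396 0.058     ] [0.53514373 0.25896388 0.058     ] rel -0.21676033002002815 0.07970800464834536
brown [0.50880446 0.12609428 0.058     ]
turq [0.55317418 0.37696077 0.058     ]
turq2 [0.43274416 0.19751281 0.058     ] tin [ 0.6759444 -0.0056724  0.028    ] amber [0.60622535 0.47150964 0.08      ] capB [ 0.70261342 -0.15966107  0.29      ]
```

The measured stand is about 170×150 mm with yaw near -0.7°. The hinge is at (0.682, 0.177) and the tilt is about 0.4 rad. The level outlet is at (0.612, 0.177) and bucket_a at (0.536, 0.256). I'll level the canister first: raise the arm, square the tool, close the fingers and travel over.

```bash
cat > go.py <<'E'
# usage: go.py x y z yawdeg pitchdeg : shift (tool axes now, units) and turn (units) to reach the target
import sys;from h import *
from scipy.spatial.transform import Rotation as R
x=list(map(float,sys.argv[1:]));s=ctrl.observe();Rn=R.from_rotvec(s["eef_rot"])
p=np.array(s["position"]);print("t",s["time_s"],"p",p.round(4),"F",np.round(s["wrist_force"],1),"q",np.round(s["q"],2))
X=Rn.as_matrix();print("toolx",X[:,0].round(3),"toolz",X[:,2].round(3))
if len(x)>=3: print("shift",(Rn.inv().apply(np.array(x[:3])-p)/.03).round(2))
if len(x)>=5:
    t=R.from_euler("z",x[3],degrees=True)*R.from_euler("x",180,degrees=True)*R.from_euler("y",x[4],degrees=True)
    print("turn",(np.degrees((Rn.inv()*t).as_rotvec())/6).round(2),"shift in target axes",(t.inv().apply(np.array(x[:3])-p)/.03).round(2))
E
python3 -m pendant '[[[0,0,-1],[0,0,1],1],[[0,0,-1],[0,0,1],1],[[0,0,-1],[0,0,1],1],[[0,0,-1],[0,0,0.84],1],[[0,0,-1],[0,0,0],1],[[0.35,-1,0],[0,0,0],1],[[0.35,-1,0],[0,0,0],1],[[0.35,-1,0],[0,0,0],1],[[0.35,-1,0],[0,0,0],1],[[0.35,-1,0],[0,0,0],1]]' 20
python3 go.py 0.54 0.1785 0.35 -0.7 0
```

```text
time_s: 1.3
position: [0.307, -0.4469, 0.3568]
eef_rot: [3.141, -0.001, 0.0]
wrist_force: [0.8, -0.9, -0.0]
finger_gap: 0.0137
t 1.3 p [ 0.307  -0.4469  0.3568] F [ 0.8 -0.9 -0. ] q [ 0.91  0.17 -0.    1.67  0.    1.3  -0.66]
toolx [ 1. -0.  0.] toolz [ 0. -0. -1.]
shift [  7.76 -20.85   0.23]
turn [ 0.   -0.    0.11] shift in target axes [  7.51 -20.94   0.23]
```

```bash
python3 -m pendant '[[[0.5,-1,0],[0,0,0.1],1],[[0.5,-1,0],[0,0,0],1],[[0.5,-1,0],[0,0,0],1],[[0.5,-1,0],[0,0,0],1],[[0.5,-1,0],[0,0,0],1],[[0.3,-1,0],[0,0,0],1],[[0.3,-1,0],[0,0,0],1],[[0.3,-1,0],[0,0,0],1],[[0.3,-1,0],[0,0,0],1],[[0.3,-1,0],[0,0,0],1]]'
python3 -m pendant '[[[0.3,-1,0],[0,0,0],1],[[0.3,-1,0],[0,0,0],1],[[0.3,-1,0],[0,0,0],1],[[0.3,-1,0],[0,0,0],1],[[0.3,-1,0],[0,0,0],1],[[0.3,-1,0],[0,0,0],1],[[0.3,-1,0],[0,0,0],1],[[0.3,-1,0],[0,0,0],1],[[0.3,-1,0],[0,0,0],1],[[0.3,-1,0],[0,0,0],1]]'
python3 go.py 0.565 0.1785 0.262 -0.7 0
```

```text
time_s: 2.3
position: [0.4298, -0.1482, 0.3569]
eef_rot: [3.141, -0.017, 0.001]
wrist_force: [0.5, -0.2, 0.5]
finger_gap: 0.0004
time_s: 3.3
position: [0.5231, 0.1507, 0.3569]
eef_rot: [3.141, -0.017, 0.0]
wrist_force: [1.0, 0.9, 0.3]
finger_gap: 0.0001
t 3.3 p [0.5231 0.1507 0.3569] F [1.  0.9 0.3] q [ 0.14  0.22 -0.57  1.64  0.12  1.32 -2.03]
toolx [ 1.    -0.011  0.   ] toolz [ 0. -0. -1.]
shift [ 1.38 -0.94  3.16]
turn [ 0.   -0.    0.01] shift in target axes [ 1.38 -0.95  3.16]
```

```bash
python3 -m pendant '[[[0.25,-0.3,0.5],[0,0,0],1],[[0.25,-0.3,0.5],[0,0,0],1],[[0.25,-0.35,0.5],[0,0,0],1],[[0.25,0,0.5],[0,0,0],1],[[0,0,0.5],[0,0,0],1],[[0,0,0.5],[0,0,0],1],[[0,0,0.16],[0,0,0],1],[[0,0,0],[0,0,0],1],[[0.3,0,0],[0,0,0],1],[[0.3,0,0],[0,0,0],1]]'
python3 -m pendant '[[[0.2,0,0],[0,0,0],1],[[0.2,0,0],[0,0,0],1],[[0.2,0,0],[0,0,0],1],[[0.2,0,0],[0,0,0],1],[[0.2,0,0],[0,0,0],1],[[0.2,0,0],[0,0,0],1],[[0.2,0,0],[0,0,0],1],[[0.2,0,0],[0,0,0],1],[[0.2,0,0],[0,0,0],1],[[0.2,0,0],[0,0,0],1]]'
python3 go.py 0.676 0.178 0.262; python3 - <<'E'
from h import *
d=ctrl.get_image("side");cv2.imwrite("pics/s1.png",cv2.resize(d["img"][200:400,140:400],None,fx=3,fy=3)[:,:,::-1])
E
```

```text
time_s: 4.3
position: [0.5725, 0.1775, 0.2631]
eef_rot: [-3.141, 0.017, -0.004]
wrist_force: [0.2, -0.5, -0.5]
finger_gap: 0.0005
time_s: 5.3
position: [0.6302, 0.1774, 0.2623]
eef_rot: [3.141, -0.016, -0.004]
wrist_force: [-4.5, -0.2, 4.3]
finger_gap: 0.0004
t 5.3 p [0.6302 0.1774 0.2623] F [-4.5 -0.2  4.3] q [ 0.04  0.49 -0.52  1.5   0.25  1.22 -2.1 ]
toolx [ 1.    -0.01  -0.003] toolz [-0.003 -0.    -1.   ]
shift [ 1.53 -0.03  0.  ]
```

View pics/s1.png

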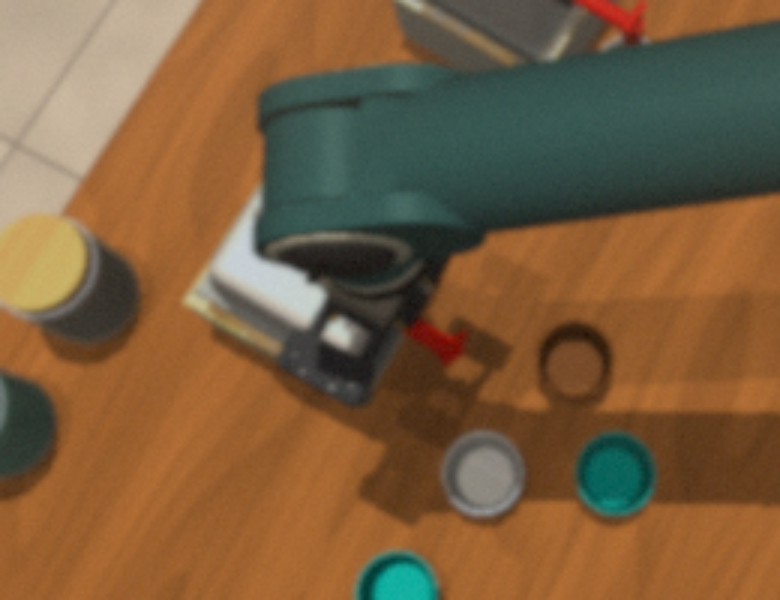

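The canister is yielding at 4–5 N, with the tap at crop (440,342). I'll keep pushing gently until I feel the stop.

```bash
python3 -m pendant '[[[0.14,0,0],[0,0,0],1],[[0.14,0,0],[0,0,0],1],[[0.14,0,0],[0,0,0],1],[[0.14,0,0],[0,0,0],1],[[0.14,0,0],[0,0,0],1],[[0.14,0,0],[0,0,0],1],[[0.14,0,0],[0,0,0],1],[[0.14,0,0],[0,0,0],1],[[0.14,0,0],[0,0,0],1],[[0.04,0,0],[0,0,0],1]]'
python3 -m pendant '[[[0.05,0,0],[0,0,0],1],[[0.05,0,0],[0,0,0],1],[[0.04,0,0],[0,0,0],1],[[0.04,0,0],[0,0,0],1],[[0,0,0],[0,0,0],1],[[0,0,0],[0,0,0],1],[[0,0,0],[0,0,0],1],[[0,0,0],[0,0,0],1],[[0,0,0],[0,0,0],1],[[0,0,0],[0,0,0],1]]'
```

```text
time_s: 6.35
position: [0.6708, 0.1762, 0.2617]
eef_rot: [3.141, -0.018, 0.0]
wrist_force: [-3.5, -0.4, 2.5]
finger_gap: 0.0003
time_s: 7.35
position: [0.6758, 0.1766, 0.262]
eef_rot: [-3.141, 0.017, -0.001]
wrist_force: [-1.1, 0.6, -0.2]
finger_gap: 0.0004
```

```bash
python3 -m pendant '[[[0.03,0,0],[0,0,0],1],[[0.03,0,0],[0,0,0],1],[[0.03,0,0],[0,0,0],1],[[0.03,0,0],[0,0,0],1],[[0.03,0,0],[0,0,0],1],[[0.03,0,0],[0,0,0],1],[[0.02,0,0],[0,0,0],1],[[0,0,0],[0,0,0],1],[[0,0,0],[0,0,0],1],[[0,0,0],[0,0,0],1]]'
python3 -m pendant '[[[0.03,0,0],[0,0,0],1],[[0.03,0,0],[0,0,0],1],[[0.03,0,0],[0,0,0],1],[[0.03,0,0],[0,0,0],1],[[0.03,0,0],[0,0,0],1],[[0.0,0,0],[0,0,0],1],[[0.0,0,0],[0,0,0],1],[[0,0,0],[0,0,0],1],[[0,0,0],[0,0,0],1],[[0,0,0],[0,0,0],1]]'
```

```text
time_s: 8.35
position: [0.6772, 0.1765, 0.262]
eef_rot: [3.139, -0.015, -0.015]
wrist_force: [-15.6, -3.1, 6.8]
finger_gap: 0.0004
time_s: 9.35
position: [0.6773, 0.1765, 0.262]
eef_rot: [3.137, -0.013, -0.03]
wrist_force: [-28.8, -4.8, 13.2]
finger_gap: 0.0001
```

The force rose to 29 N at x=0.677, where the geometry puts the level stop (0.676), so it has seated. Back off, rise and turn for the bucket, using yaw 134° to keep joint 7 in range.

```bash
python3 -m pendant '[[[-1,0,0],[0,0,0],0.5],[[-1,0,0],[0,0,0],0.5],[[-1,0,0],[0,0,0],0.5],[[-1,0,0],[0,0,0],0.5],[[-1,0,0],[0,0,0],0.5],[[-1,0,0],[0,0,0],0.5],[[0,0,0],[0,0,-1],0.5],[[0,0,0],[0,0,-1],0.5],[[0,0,0],[0,0,-1],0.5],[[0,0,0],[0,0,-1],0.5]]'
python3 -m pendant '[[[0,0,0],[0,0,-1],0.5],[[0,0,0],[0,0,-1],0.5],[[0,0,0],[0,0,-1],0.5],[[0,0,0],[0,0,-1],0.5],[[0,0,0],[0,0,-1],0.5],[[0,0,0],[0,0,-1],0.5],[[0,0,0],[0,0,-1],0.5],[[0,0,0],[0,0,-1],0.5],[[0,0,0],[0,0,-1],0.5],[[0,0,0],[0,0,-1],0.5]]'
python3 go.py 0.487 0.306 0.15 134 -25
python3 - <<'E'
from h import *
T=ctrl.get_image("top");S=ctrl.get_image("side")
cv2.imwrite("pics/b.png",np.hstack([cv2.resize(T["img"][140:340,130:330],(400,400)),cv2.resize(S["img"][210:410,190:390],(400,400))])[:,:,::-1])
E
```

```text
time_s: 10.35
position: [0.507, 0.1786, 0.2625]
eef_rot: [-3.075, -0.643, -0.004]
wrist_force: [1.1, -0.5, -0.1]
finger_gap: 0.0459
time_s: 11.35
position: [0.5071, 0.1785, 0.2624]
eef_rot: [2.341, 2.094, 0.004]
wrist_force: [0.6, -0.6, -0.1]
finger_gap: 0.0461
t 11.35 p [0.5071 0.1785 0.2624] F [ 0.6 -0.6 -0.1] q [ 0.29  0.35 -0.85  1.78  0.28  1.14 -0.76]
toolx [0.111 0.994 0.001] toolz [ 0.002  0.001 -1.   ]
shift [ 4.14 -1.15  3.75]
turn [-1.81 -3.89 -8.27] shift in target axes [4.77 2.47 1.91]
```

View pics/b.png

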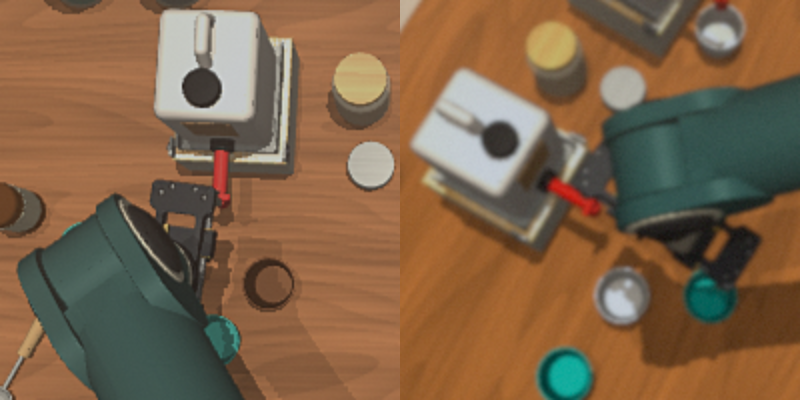

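The canister stands upright and bucket_a hasn't moved (side view about (300,358)). Finish the yaw, then tilt and hover behind the bucket.

```bash
python3 -m pendant '[[[0,0,0],[0,0,-1],0.5],[[0,0,0],[0,0,-1],0.5],[[0,0,0],[0,0,-1],0.5],[[0,0,0],[0,0,-1],0.5],[[0,0,0],[0,0,-1],0.5],[[0,0,0],[0,0,-1],0.5],[[0,0,0],[0,0,-1],0.5],[[0,0,0],[0,0,-1],0.5],[[0,0,0],[0,0,-0.4],0.5],[[0,0,0],[0,-1,0],0.5]]'
python3 -m pendant '[[[0,0,0],[0,-1,0],0.5],[[0,0,0],[0,-1,0],0.5],[[0,0,0],[0,-1,0],0.5],[[0,0,0],[0,-0.17,0],0.5],[[0.95,0.5,0.2],[0,0,0],0.5],[[0.95,0.5,0.2],[0,0,0],0.5],[[0.95,0.5,0.2],[0,0,0],0.5],[[0.95,0.5,0.2],[0,0,0],0.5],[[0.95,0.5,0.2],[0,0,0],0.5],[[0,0,0],[0,0,0],0.5]]'
python3 go.py 0.490 0.303 0.15 134 -25
python3 - <<'E'
from h import *
T=ctrl.get_image("top");S=ctrl.get_image("side")
p=tri(T,(242.5,240),S,(287.5,313.5));print(p)
cv2.imwrite("pics/c.png",np.hstack([cv2.resize(T["img"][140:340,130:330],(400,400)),cv2.resize(S["img"][240:440,190:390],(400,400))])[:,:,::-1])
E
```

```text
time_s: 12.45
position: [0.5092, 0.1753, 0.2614]
eef_rot: [1.208, 2.794, -0.062]
wrist_force: [0.8, -0.9, -1.0]
finger_gap: 0.046
time_s: 13.45
position: [0.4783, 0.3169, 0.1718]
eef_rot: [1.071, 2.518, -0.238]
wrist_force: [0.8, 0.0, 0.3]
finger_gap: 0.0463
t 13.45 p [0.4783 0.3169 0.1718] F [0.8 0.  0.3] q [-0.24  0.58 -0.86  1.83  0.9   1.25 -0.73]
toolx [-0.63   0.654 -0.418] toolz [ 0.288 -0.303 -0.908]
shift [-0.24 -0.04  0.91]
turn [-0.03 -0.05 -0.01] shift in target axes [-0.24 -0.04  0.91]
(array([0.61378812, 0.17856134, 0.11608874]), [4.878290620272764e-05, 4.878290620256431e-05])
```

View pics/c.png

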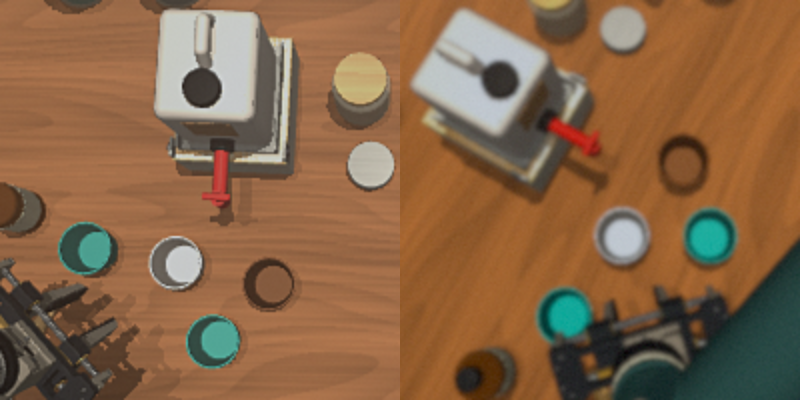

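The tap outlet checks at about (0.613, 0.178), and all the cups stand where they were: bucket_a at (175,263) in the left half of the picture. Now descend behind the bucket.

```bash
python3 go.py 0.490 0.303 0.040 134 -25; python3 go.py 0.582 0.209 0.040|tail -1
```

```text
t 13.55 p [0.4801 0.314  0.174 ] F [-0.4 -0.8  1. ] q [-0.24  0.57 -0.86  1.83  0.9   1.25 -0.73]
toolx [-0.627  0.655 -0.422] toolz [ 0.291 -0.306 -0.907]
shift [ 1.43 -0.01  4.26]
turn [-0.03 -0.01 -0.04] shift in target axes [ 1.44 -0.02  4.26]
shift [-2.54  0.04  6.11]
```

```bash
python3 -m pendant '[[[0.5,0,0],[0,0,0],0.5],[[0.5,0,0.3],[0,0,0],0.5],[[0.44,0,0.5],[0,0,0],0.5],[[0,0,0.6],[0,0,0],0.5],[[0,0,0.6],[0,0,0],0.5],[[0,0,0.6],[0,0,0],0.5],[[0,0,0.6],[0,0,0],0.5],[[0,0,0.6],[0,0,0],0.5],[[0,0,0.46],[0,0,0],0.5],[[0,0,0],[0,0,0],0.5]]'
python3 go.py 0.582 0.209 0.040 134 -25
```

```text
time_s: 14.55
position: [0.4901, 0.3014, 0.0384]
eef_rot: [1.073, 2.511, -0.243]
wrist_force: [0.0, 0.9, 0.5]
finger_gap: 0.046
t 14.55 p [0.4901 0.3014 0.0384] F [0.  0.9 0.5] q [-0.31  0.76 -0.74  1.9   1.1   1.09 -0.92]
toolx [-0.627  0.654 -0.423] toolz [ 0.29  -0.308 -0.906]
shift [-3.96  0.09  1.79]
turn [-0.05  0.01 -0.04] shift in target axes [-3.96  0.06  1.79]
```

```bash
python3 -m pendant '[[[-0.2,0,0.09],[0,0,0],0.5],[[-0.2,0,0.09],[0,0,0],0.5],[[-0.2,0,0.09],[0,0,0],0.5],[[-0.2,0,0.09],[0,0,0],0.5],[[-0.2,0,0.09],[0,0,0],0.5],[[-0.2,0,0.09],[0,0,0],0.5],[[-0.2,0,0.09],[0,0,0],0.5],[[-0.2,0,0.09],[0,0,0],0.5],[[-0.2,0,0.09],[0,0,0],0.5],[[-0.2,0,0.09],[0,0,0],0.5]]'
python3 go.py 0.582 0.209 0.040 134 -25
python3 - <<'E'
from h import *
T=ctrl.get_image("top");S=ctrl.get_image("side")
cv2.imwrite("pics/d.png",np.hstack([cv2.resize(T["img"][170:320,150:300],(400,400)),cv2.resize(S["img"][270:420,240:390],(400,400))])[:,:,::-1])
E
```

```text
time_s: 15.55
position: [0.5359, 0.2556, 0.0413]
eef_rot: [1.072, 2.511, -0.238]
wrist_force: [-0.2, 0.6, 1.0]
finger_gap: 0.0459
t 15.55 p [0.5359 0.2556 0.0413] F [-0.2  0.6  1. ] q [-0.21  0.74 -0.72  1.9   1.12  1.05 -0.82]
toolx [-0.627  0.654 -0.423] toolz [ 0.293 -0.305 -0.906]
shift [-1.96  0.04  0.96]
turn [-0.02  0.   -0.03] shift in target axes [-1.96  0.03  0.96]
```

View pics/d.png

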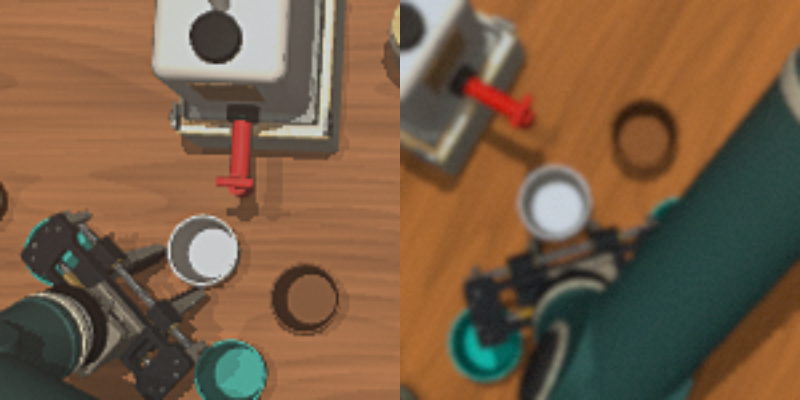

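The bucket is cradled between the two fingertips at (203,250) in the left half and (555,203) in the right, upright. Measuring its offset from the TCP.

```bash
python3 - <<'E'
from h import *
T=ctrl.get_image("top");S=ctrl.get_image("side")
a=plane(T,225.8,263.4,.058);b=plane(S,297.8,345.8,.058);m=(a+b)/2;o=np.array([.6128,.1778,.058])
p=np.array(ctrl.observe()["position"]);print(a,b,m,"to go",o-m,"off tcp",m-p)
E
python3 go.py 0.582 0.209 0.040|tail -1
```

```text
[0.5561994  0.23199064 0.058     ] [0.55665131 0.23496202 0.058     ] [0.55642536 0.23347633 0.058     ] to go [ 5.63746447e-02 -5.56763339e-02 -4.85722573e-17] off tcp [ 0.02077499 -0.02220265  0.01668886]
shift [-1.97  0.04  0.97]
```

```bash
python3 -m pendant '[[[-0.16,0,0.075],[0,0,0],0.5],[[-0.16,0,0.075],[0,0,0],0.5],[[-0.16,0,0.075],[0,0,0],0.5],[[-0.16,0,0.075],[0,0,0],0.5],[[-0.16,0,0.075],[0,0,0],0.5],[[-0.16,0,0.075],[0,0,0],0.5],[[-0.16,0,0.075],[0,0,0],0.5],[[-0.16,0,0.075],[0,0,0],0.5],[[-0.16,0,0.075],[0,0,0],0.5],[[-0.16,0,0.075],[0,0,0],0.5]]'
python3 go.py 0.588 0.2035 0.041 134 -25
python3 - <<'E'
from h import *
T=ctrl.get_image("top");S=ctrl.get_image("side")
cv2.imwrite("pics/e.png",np.hstack([cv2.resize(T["img"][170:320,150:300],(400,400)),cv2.resize(S["img"][270:420,240:390],(400,400))])[:,:,::-1])
E
```

```text
time_s: 16.75
position: [0.5725, 0.2173, 0.0413]
eef_rot: [1.072, 2.511, -0.238]
wrist_force: [-0.6, 0.9, 1.2]
finger_gap: 0.0461
t 16.75 p [0.5725 0.2173 0.0413] F [-0.6  0.9  1.2] q [-0.13  0.74 -0.7   1.88  1.14  1.02 -0.74]
toolx [-0.627  0.654 -0.423] toolz [ 0.293 -0.305 -0.906]
shift [-0.62  0.05  0.3 ]
turn [-0.02  0.   -0.03] shift in target axes [-0.62  0.05  0.3 ]
```

View pics/e.png

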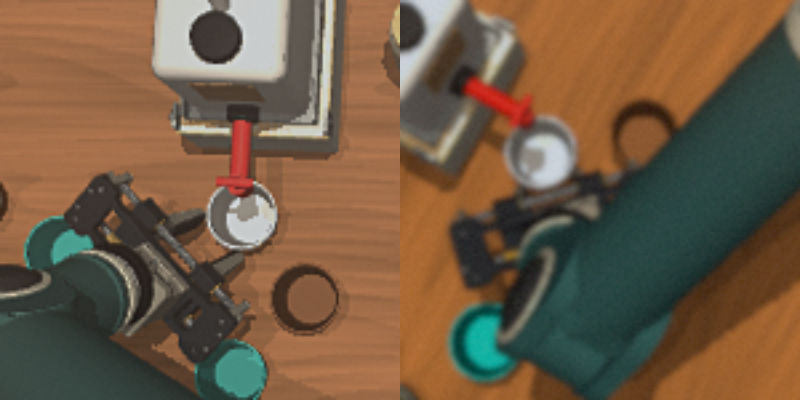

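The bucket is now just short of the tap, centred at (242,215) in the left half and (541,153) in the right. The tool is clear of the tap.

```bash
python3 - <<'E'
from h import *
T=ctrl.get_image("top");S=ctrl.get_image("side")
a=plane(T,240.4,250.2,.058);b=plane(S,292.6,327.0,.058);m=(a+b)/2
g=np.array([.6128,.1778,.058])-m;u=np.array([.69,-.72,0])
print(a,b,"to go",g,"along push",g@u)
E
```

```text
[0.59232678 0.19381641 0.058     ] [0.59293326 0.19773423 0.058     ] to go [ 2.01699776e-02 -1.79753191e-02 -4.85722573e-17] along push 0.02685951431466264
```

Another 24 mm, then back away the same way and rise.

```bash
python3 -m pendant '[[[-0.09,0,0.042],[0,0,0],0.5],[[-0.09,0,0.042],[0,0,0],0.5],[[-0.09,0,0.042],[0,0,0],0.5],[[-0.09,0,0.042],[0,0,0],0.5],[[-0.09,0,0.042],[0,0,0],0.5],[[-0.09,0,0.042],[0,0,0],0.5],[[-0.09,0,0.042],[0,0,0],0.5],[[-0.09,0,0.042],[0,0,0],0.5],[[0,0,0],[0,0,0],0.5],[[0,0,0],[0,0,0],0.5]]'
python3 -m pendant '[[[0.1,0,-0.047],[0,0,0],0.5],[[0.2,0,-0.09],[0,0,0],0.5],[[0.3,0,-0.14],[0,0,0],0.5],[[0.4,0,-0.19],[0,0,0],0.5],[[0.4,0,-0.19],[0,0,0],0.5],[[0.4,0,-0.19],[0,0,0],0.5],[[0.4,0,-0.19],[0,0,0],0.5],[[0.4,0,-0.19],[0,0,0],0.5],[[0,0,-0.5],[0,0,0],0.5],[[0,0,-1],[0,0,0],0.5]]'
python3 -m pendant '[[[0,0,-1],[0,0,0],0.5],[[0,0,-1],[0,0,0],0.5],[[0,0,-1],[0,0,0],0.5],[[0,0,0],[0,0,0],0.5],[[0,0,0],[0,0,0],0.5],[[0,0,0],[0,0,0],0.5],[[0,0,0],[0,0,0],0.5],[[0,0,0],[0,0,0],0.5],[[0,0,0],[0,0,0],0.5],[[0,0,0],[0,0,0],0.5]]'
python3 - <<'E'
from h import *
T=ctrl.get_image("top");S=ctrl.get_image("side")
cv2.imwrite("pics/f.png",np.hstack([cv2.resize(T["img"][140:290,160:310],(400,400)),cv2.resize(S["img"][240:390,220:370],(400,400))])[:,:,::-1])
E
```

```text
time_s: 17.95
position: [0.5888, 0.2002, 0.0412]
eef_rot: [1.072, 2.511, -0.238]
wrist_force: [-0.3, 0.1, -0.1]
finger_gap: 0.0461
time_s: 18.95
position: [0.5149, 0.2754, 0.0818]
eef_rot: [1.072, 2.512, -0.243]
wrist_force: [0.8, 0.3, 0.1]
finger_gap: 0.0462
time_s: 19.95
position: [0.4895, 0.3038, 0.1636]
eef_rot: [1.072, 2.511, -0.239]
wrist_force: [0.1, 0.7, -0.7]
finger_gap: 0.0459
```

View pics/f.png

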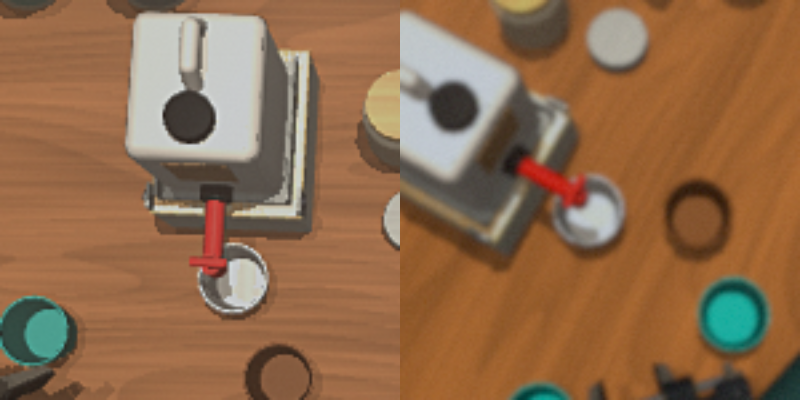

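The bucket now stands under the tap, at (233,279) in the left half and (588,212) in the right. Last numeric check of its position, and of the tilt from the cap.

```bash
python3 - <<'E'
from h import *
T=ctrl.get_image("top");S=ctrl.get_image("side")
a=plane(T,247.1,244.3,.058);b=plane(S,290.2,319.2,.058)
o=np.array([.6128,.1778,.058])
print(a,b,"err",o-a,o-b)
c=tri(T,(230.6,183.6),S,(239.6,279.5));print("cap",c,"expect level",[.682+.038,.1765,.300])
k=tri(T,(160+214/2.667,140+265/2.667),S,(220+183/2.667,240+192/2.667));print("tap tip",k)
E
```

```text
[0.60855516 0.17620262 0.058     ] [0.60885616 0.18230034 0.058     ] err [ 4.24483747e-03  1.59737765e-03 -4.85722573e-17] [ 3.94383812e-03 -4.50034057e-03 -4.85722573e-17]
cap (array([0.72243139, 0.17934826, 0.28276756]), [0.0005113727440124429, 0.0005113727440124266]) expect level [0.7200000000000001, 0.1765, 0.3]
tap tip (array([0.6097806 , 0.17789387, 0.14964122]), [0.0018278137660975807, 0.0018278137660977392])
```

```bash
python3 -c "
from cell import ctrl
print(ctrl.sign_off())"
```

```text
the job is handed in; nothing more can be done
None
```

I pushed the left canister back with closed fingers until it met its stop. Then I slid bucket_a about 110 mm with the fingers half open until it stood under the tap. I handed in at about 20 s with the arm clear of everything.

**Canister:** the push force rose to 29 N at x = 0.677, where I expected the level stop at 0.676. Afterwards the cap measured within about 3 mm of its level position in x and y, so I take it as level to about 0.02 rad.

**Bucket:** it stands upright. Both views put it about 4–6 mm from the outlet, against the 25 mm allowed.

**Disagreements:**
- Heights triangulated from the two views came out 15–20 mm off the known ones: the cap and bucket read low, and the last tap reading was high. The views also disagreed by 4–6 mm in the bucket's y position, so I relied on the known heights.
- The bucket sat about 14 mm deeper between the fingers than I had calculated, and I corrected for that partway through the push.

**Other objects:** nothing near the work looked displaced in the pictures. I did not measure the other canister, its bucket or the remaining bystanders at the end.

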